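# Weigh the top grading screen

### The job

Press the zero key of the empty balance. Then lift the topmost grading screen off the slumped pile without dragging the two screens beneath, and set it down gently on the balance's weighing pan: level, centred, its long sides along the pan's long sides, and let go. Leave the other things on the bench where they are.

Things in the scene. Friction and masses are not known exactly. Their poses are not given: they have to be found in the camera images.
- screen_top: the topmost of three like wooden grading screens: frame 160 mm (its x) by 110 mm (its y), 24 mm high, walls 9 mm, a 3 mm perforated metal sheet as its bottom, and across its middle a carrying bar 14 mm thick (in x), 92 mm long (in y), standing from the sheet to 36 mm above the underside (12 mm above the rim). About 0.3 kg, balanced under the bar. Origin: centre of the underside
- screen_top_c (a point): middle of the top screen's bar, 18 mm above the underside and 18 mm below the bar's top; z is the screen's upward normal, x along its length. The screen leans about 0.24 rad: its -x end on the bench, its raised +x part on the end of the middle screen. Either side of the bar is free for 63 mm to the frame's end wall
- screen_mid_c (a point): centre (18 mm above the underside, axes as above) of the middle screen, alike in all; it leans likewise, its -x end on the bench and its +x part on the bottom screen; its first 60 mm or so lie under the top screen
- screen_low_c (a point): centre (18 mm above the underside, axes as above) of the bottom screen, alike in all, flat on the bench
- pan_top (a point): centre of the upper face of the balance's weighing pan, a flat steel plate 200 mm (its x) by 160 mm (its y), 75 mm above the bench; x and y along its sides, z up. The balance is a fixed white housing 290 by 200 by 51 mm below the pan, its console at the pan's -x side
- pan (a joint): how far the pan is pressed down, m: 0 when empty, sprung, about 1.5 N per mm with no preload; the screen's weight alone sinks it about 2 mm; it is overloaded at 8 mm
- zero_key_top (a point): centre of the top face of the zero key, a round grey push key 30 mm across, on the balance's console beside the dark display; pressed straight down
- zero_key (a joint): travel of the zero key, m: 0 released, 0.006 fully down (about 5 N); springs back
- cup_bowl: bystander to be left alone: white bowl, 90 mm wide, 60 mm high; origin at the middle of its underside
- sample_jar: bystander to be left alone: clear jar with black lid, 70 mm wide, 120 mm high; origin at the middle of its underside
- spoon: bystander to be left alone: steel spoon, 170 mm long; origin at the middle of its underside
- tin: bystander to be left alone: plain metal tin, 84 mm wide, 100 mm high; origin at the middle of its underside
- mug: bystander to be left alone: white mug, 76 mm wide, 85 mm high; origin at the middle of its underside
- bowl2: bystander to be left alone: steel bowl, 110 mm wide, 60 mm high; origin at the middle of its underside

How it is judged:
On the way, in this order (a step that is already met when the one before it is completed fails the run):
1. the zero key is pressed down while the pan is empty (value of joint zero_key above 0.004 m and value of joint pan below 0.0008 m), for 0.05 s.
2. the top screen is lifted clear of the pile (height (world z) of screen_top_c above 0.09 m), for 0.2 s.
At the end, for the whole second after the job is handed in: The screen rests level (within 0.06 rad), upright and still on the pan, its centre within 20 mm of the pan's centre, its long sides within 0.12 rad of the pan's; the other two screens lie within 12 mm of where they began (horizontal distance between screen_top_c and pan_top below 0.02 m and angle between the x axis of screen_top_c and the x axis of pan_top, either way round below 0.12 rad and angle between screen_top_c's own z axis and vertical below 0.06 rad and z of screen_top_c in the frame of pan_top between 0.013 and 0.023 m and linear speed of screen_top below 0.02 m/s and distance of each of screen_mid_c, screen_low_c from where it was at the start of the episode below 0.012 m); the robot touches nothing.
It fails at once if a screen beneath is dragged more than 12 mm (distance of any of screen_mid_c, screen_low_c from where it was at the start of the episode above 0.012 m).
It fails at once if the pan is overloaded (pressed down more than 8 mm) (value of joint pan above 0.008 m).
It fails at once if the zero key is pressed with the load on the pan (value of joint zero_key above 0.003 m and value of joint pan above 0.001 m and horizontal distance between screen_top_c and pan_top below 0.06 m).
It fails at once if another thing on the bench is moved more than 30 mm (distance of any of cup_bowl, sample_jar, spoon, tin, mug, bowl2 from where it was at the start of the episode above 0.03 m).
It also fails if it takes over 54 s, if anything falls off the work surface, if the arm or the gripper's body presses on something with over 40 N, if the wrist force passes 120 N, or if a joint passes its speed limit or range.

### The arm

A 6-joint arm with a two-finger parallel gripper is mounted at the origin on the work surface. World frame = base frame: x ahead of the robot, y to its left, z up, the work surface at z = 0. Lengths are in m, angles in rad, forces in N, time in s.
With the tool pointing down it reaches from about 0.375 to 0.9 m from the base axis. Payload 3.1 kg.
Tool frame: the origin (TCP) lies on the centre line of the jaws, within the pads' length; the fingertips stand 8 mm ahead of it and the grasp point (between the pads) lies 11 mm behind it; z points along the fingers, y is the line along which they close (so a half turn about z gives the same grasp; the last joint's range is limited). The gripper opens to 87 mm and grips with 3 to 60 N. Pads are 19 mm wide; open, the fingers measure 117 mm over their backs; the gripper's body (75 mm by 190 mm) begins 51 mm behind the grasp point.
Start: joints at [-1.442, 0.527, 1.433, -0, 1.181, -0.178], TCP at [0.189, -0.596, 0.231] pointing down, gripper open.
Joint ranges: [-3.08, 3.08], [-0.75, 2.2], [0.22, 2.44], [-1.43, 4.57], [0, 2.65], [-2.85, 2.85]. Speed limits (rad/s): [2.79, 2.79, 3.14, 3.14, 3.14, 3.14].

### API

Orientations are given as a unit quaternion [x, y, z, w].
In Python, from rig import robot gives the robot as it stands. The module is installed in compiled form; this text tells all that it offers.
- The arm moves only by the tool send_rows, never from a script. Its argument "increments" is one flat list of numbers, 7 for each row, row after row: the turn, a rotation vector about the world's x, y, z in rad, then the shift along the world's x, y, z in cm, then the opening, from 0 (shut) to 1 (fully open). A call has 1 to 20 rows; each row shifts and turns the commanded pose from where the row before left it; what a row does not reach is not made up. A row lasts 1/12 s, in which the tool goes at most 41.7 mm and 7.16 degrees, less where a joint would pass 70% of its speed; a pose out of reach is approached as far as the arm can. A call is refused whole if a number of a shift passes 4.17 or a number of a turn 0.125, either way. A call with a gripper value outside its range is refused whole. The fingers move at their own pace and stop on an object; "newtons" is the grip in N (left out, the last holds). Time passes only in rows, so rows that do not move let the fingers close. It gives the time, the measured TCP pose, the force, the opening and the grip force at its end, in the units of the state.
- robot.get_obs(): the state, without advancing time (a new reading comes with each control period).
- robot.camera(name): name is "scene" or "top" or "wrist"; returns a dict with "image" (480x640x3 uint8, red, green, blue), "range_z" (480x640 float32, m along the optical axis (not along the pixel's ray), 0 where there is no reading), "fx", "fy", "cx", "cy" (pixels), "R" (3x3) and "t" (3): a world point X has camera coordinates R X + t. Camera axes: x right, y down, z forward; pixel columns grow to the right and rows downward; lengths in m; the calibration is good to about 2 mm. A picture is of the moment at which its call begins.
- robot.hand_in(): hands the job in; it is judged then, once.
The state is a dict: "time": time; "q": joint angles; "joint_velocities": joint speeds; "joint_torque": joint torques, N m; "position": TCP position; "tool_rot": TCP orientation; "ft_force": force on the tool from outside, world axes, zero at the start; "moment": the same for the moment, N m; "grip_width": finger opening in m; "grip_force": force on a finger pad.
Only numpy, scipy, OpenCV 4.12 (cv2) and the standard library are available. Lean on these libraries where they do the work, as an engineer would, in place of code of your own. Each camera call takes 0.05 s, during which the arm holds its last target. There are 200 camera calls.

## Working session

There is one attempt and no reset: what is moved stays moved. The work goes in short steps, Python scripts to look and compute and a tool call to move; the robot and the scene stay as the last step left them, time stands still between calls to the robot, and variables do not carry over. Pictures are saved under pics/ and viewed, at most 10 in all, crops included, and the job is handed in when it is done.

Besides the shell and the picture viewer there is one more tool, called after "Request:" by a JSON object that holds its "api" and its "payload". send_rows: Moves the arm, as the interface text tells. Its arguments: {"type":"object","properties":{"increments":{"type":"array"},"newtons":{"type":"number"}},"required":["increments"]}

```bash
mkdir -p pics; cat > h.py <<'E'
import numpy as np, cv2
from rig import robot
def world(c,mask=None):
    z=c["range_z"].astype(float); v,u=np.mgrid[:480,:640]
    P=np.stack([(u-c["cx"])*z/c["fx"],(v-c["cy"])*z/c["fy"],z],-1)
    W=(P-np.array(c["t"]))@np.array(c["R"])
    W[z<=0]=np.nan
    return W
def save(c,n): cv2.imwrite("pics/"+n,cv2.cvtColor(c["image"],cv2.COLOR_RGB2BGR))
E
python3 - <<'E'
from h import *
for n in("top","scene"):
    c=robot.camera(n); save(c,n+"0.png"); np.savez(n+"0.npz",W=world(c)); print(n,(-np.array(c["R"]).T@c["t"]).round(3))
o=robot.get_obs(); print(o)
E
```

```text
top [0.422 0.005 1.445]
scene [ 1.339 -0.069  1.211]
{'time': 0.1, 'q': array([-1.44244216e+00,  5.28362352e-01,  1.43377668e+00,  1.40942030e-05,
        1.18138709e+00, -1.78460345e-01]), 'joint_velocities': array([-0.00044085, -0.00267894, -0.00261803,  0.00031185,  0.00205136,
        0.00011757]), 'joint_torque': array([-6.32372903e-04, -4.40987313e+01, -1.77150875e+01,  6.33524568e-02,
        5.33918047e-02, -4.68322946e-05]), 'position': array([ 0.18873682, -0.59514975,  0.22967533]), 'tool_rot': array([ 9.88256113e-01,  1.52803534e-01,  3.07320051e-05, -9.66267015e-04]), 'ft_force': array([ 0.10777303,  0.78029091, -0.6460385 ]), 'moment': array([0.02943364, 0.02346083, 0.01692919]), 'grip_force': 0.0, 'grip_width': 0.08666873480403739}
```

View pics/top0.png

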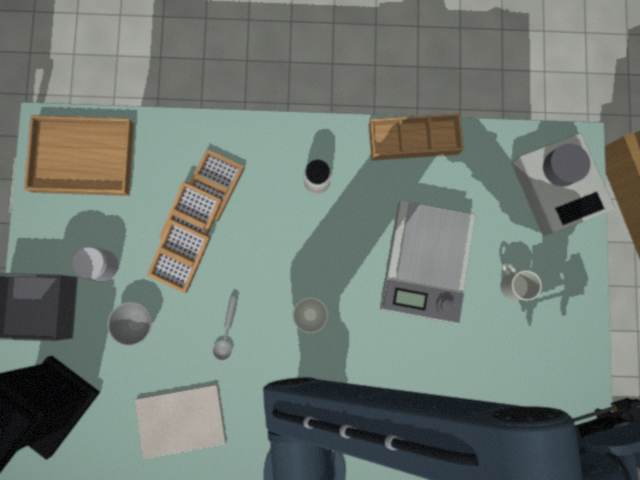

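View pics/scene0.png

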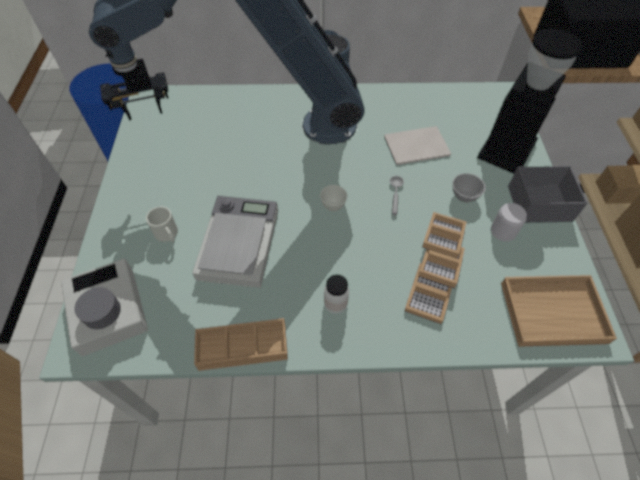

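The top view shows the pile at about (150–243, 148–290), the balance at (383–473, 200–322), and its key at about (446, 300). Next I'll measure these from the depth data.

```bash
python3 - <<'E'
from h import *
W=np.load("top0.npz")["W"]; I=cv2.imread("pics/top0.png")
def show(u,v): print((u,v),W[v,u].round(3))
print("pan"); [show(*p) for p in[(435,240),(405,206),(470,217),(395,272),(460,285),(446,300),(410,298),(425,310),(180,420),(310,315)]]
# pile: wood pixels
hsv=cv2.cvtColor(I,cv2.COLOR_BGR2HSV)
m=np.zeros((480,640),bool); m[140:300,140:250]=1
p=m&(W[...,2]>0.012)
P=W[p]; print(len(P)); 
c=P[:,:2].mean(0); _,_,V=np.linalg.svd(P[:,:2]-c,full_matrices=False); d=V[0]; d=d if d[0]>0 else -d
print("centre",c,"dir",d,np.arctan2(d[1],d[0]))
n=np.array([-d[1],d[0]]); s=(P[:,:2]-c)@d; t=(P[:,:2]-c)@n
for a in np.arange(-.24,.24,.008):
    k=(s>=a)&(s<a+.008)
    if k.sum(): print(round(a,3),k.sum(),"z",np.percentile(P[k,2],[5,50,97]).round(3),"t",t[k].min().round(3),t[k].max().round(3))
# pan plate
k=(W[...,2]>.068)&(W[...,2]<.083); k[:,:375]=0;k[:190]=0;k[330:]=0;k[:,480:]=0
u8=k.astype(np.uint8); num,l,st,_=cv2.connectedComponentsWithStats(u8); i=1+st[1:,4].argmax()
Q=W[l==i]; print("pan n",len(Q),"z",np.median(Q[:,2])); print(cv2.minAreaRect(Q[:,:2].astype(np.float32)*1000))
S=cv2.imread("pics/top0.png"); a=cv2.resize(S[140:300,140:250],None,fx=3.6,fy=3.6,interpolation=2); b=cv2.resize(S[190:330,375:480],None,fx=3.6,fy=3.6,interpolation=2)
o=np.zeros((600,790,3),np.uint8); o[:a.shape[0],:a.shape[1]]=a; o[:b.shape[0],400:400+b.shape[1]]=b; cv2.imwrite("pics/crop1.png",o)
E
```

```text
pan
(435, 240) [ 0.595 -0.313  0.076]
(405, 206) [ 0.685 -0.241  0.049]
(470, 217) [ 0.661 -0.409  0.055]
(395, 272) [ 0.512 -0.216  0.055]
(460, 285) [nan nan nan]
(446, 300) [ 0.444 -0.341  0.08 ]
(410, 298) [ 0.447 -0.253  0.064]
(425, 310) [ 0.418 -0.292  0.061]
(180, 420) [0.123 0.319 0.014]
(310, 315) [ 0.396 -0.002  0.008]
4971
centre [0.61991903 0.31504561] dir [ 0.9423245  -0.33470067] -0.3412875573839998
-0.176 4 z [0.022 0.023 0.027] t -0.05 -0.024
-0.168 100 z [0.019 0.023 0.029] t -0.051 0.059
-0.16 112 z [0.013 0.023 0.031] t -0.051 0.057
-0.152 33 z [0.014 0.026 0.032] t -0.052 0.059
-0.144 50 z [0.012 0.022 0.033] t -0.177 0.059
-0.136 75 z [0.012 0.017 0.034] t -0.178 0.059
-0.128 84 z [0.012 0.016 0.036] t -0.054 0.057
-0.12 113 z [0.012 0.016 0.037] t -0.055 0.058
-0.112 119 z [0.013 0.017 0.04 ] t -0.054 0.057
-0.104 132 z [0.014 0.022 0.056] t -0.118 0.056
-0.096 142 z [0.037 0.053 0.059] t -0.056 0.056
-0.088 140 z [0.033 0.048 0.059] t -0.056 0.055
-0.08 139 z [0.02  0.028 0.049] t -0.057 0.053
-0.072 135 z [0.021 0.026 0.05 ] t -0.058 0.054
-0.064 147 z [0.022
[... 993 characters left out ...]
.035] t -0.059 0.052
0.112 131 z [0.017 0.033 0.04 ] t -0.061 0.05
0.12 117 z [0.021 0.035 0.041] t -0.06 0.05
0.128 33 z [0.018 0.026 0.039] t -0.061 0.049
0.136 26 z [0.016 0.022 0.027] t -0.062 0.049
0.144 25 z [0.015 0.022 0.028] t -0.064 0.048
0.152 30 z [0.016 0.024 0.029] t -0.064 0.048
0.16 25 z [0.015 0.024 0.029] t -0.064 0.047
0.168 28 z [0.014 0.023 0.028] t -0.064 0.047
0.176 27 z [0.015 0.023 0.027] t -0.066 0.045
0.184 54 z [0.013 0.022 0.027] t -0.065 0.046
0.192 116 z [0.017 0.023 0.029] t -0.065 0.044
0.2 21 z [0.02  0.022 0.026] t -0.021 0.045
pan n 4844 z 0.07445288105220305
((581.0945434570312, -309.2491760253906), (161.68017578125, 200.4175262451172), 80.98056030273438)
```

View pics/crop1.png

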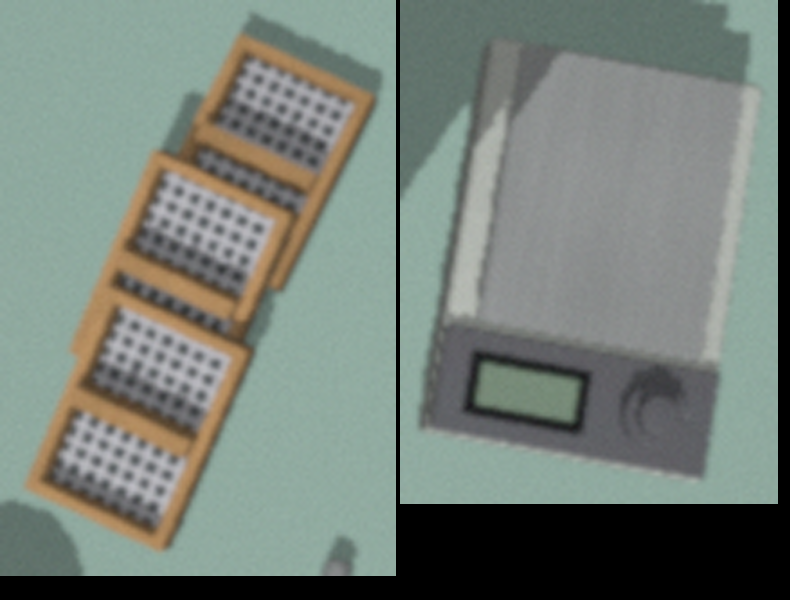

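The crop shows that the screen nearest the robot is the top one, with its raised end pointing away. Its bar is near crop (133, 420). The key is near crop (660, 400).

```bash
python3 - <<'E'
from h import *
for nm in("top0","scene0"):
    W=np.load(nm+".npz")["W"]; d=np.hypot(W[...,0]-.445,W[...,1]+.341)
    k=(d<.03)&(W[...,2]>.0)
    print(nm,np.histogram(W[k][:,2],bins=np.arange(.045,.095,.004)))
    k&=(W[...,2]>.070); Q=W[k]; print(len(Q),cv2.minEnclosingCircle((Q[:,:2]*1000).astype(np.float32)),Q.mean(0),np.median(Q[:,2]))
W=np.load("top0.npz")["W"]
# bar-top of top screen
d=np.array([.942,-.335]); c=np.array([.620,.315]); s=(W[...,:2]-c)@d; t=(W[...,:2]-c)@np.array([.335,.942])
k=(s>-.115)&(s<-.075)&(W[...,2]>.050)&(abs(t)<.046); Q=W[k]; print("bar",len(Q),Q.mean(0),np.median(Q[:,2])); r=cv2.minAreaRect((Q[:,:2]*1000).astype(np.float32)); print(r)
k=(s>-.18)&(s<-.155)&(W[...,2]>.015)&(abs(t)<.07);print("low wall",cv2.minAreaRect((W[k][:,:2]*1000).astype(np.float32)))
# sheet plane
for a,b in((-.145,-.112),(-.07,-.03)):
    k=(s>a)&(s<b)&(abs(t)<.035); Q=W[k]; A=np.c_[s[k],t[k],np.ones(len(Q))]
    k2=Q[:,2]<np.median(Q[:,2])+.006
    print("sheet",np.linalg.lstsq(A[k2],Q[k2,2],rcond=None)[0])
E
```

```text
top0 (array([ 1, 13, 33, 87, 73, 19, 50, 52, 27, 62, 20,  3]), array([0.045, 0.049, 0.053, 0.057, 0.061, 0.065, 0.069, 0.073, 0.077,
       0.081, 0.085, 0.089, 0.093]))
200 ((445.01007080078125, -341.160400390625), 29.82598304748535) [ 0.43378415 -0.33977733  0.07862239] 0.07839246803854859
scene0 (array([ 0,  1, 11, 49, 44, 21, 41, 20, 28, 25,  5,  0]), array([0.045, 0.049, 0.053, 0.057, 0.061, 0.065, 0.069, 0.073, 0.077,
       0.081, 0.085, 0.089, 0.093]))
110 ((434.7237548828125, -342.01416015625), 22.390342712402344) [ 0.43834533 -0.34106404  0.07715292] 0.07788649456810685
bar 195 [0.53421381 0.34438986 0.05423471] 0.05389648261448162
((534.5709228515625, 344.9359130859375), (91.68341827392578, 15.440864562988281), 66.57577514648438)
low wall ((470.32403564453125, 372.0216064453125), (109.78064727783203, 13.770177841186523), 67.89842987060547)
sheet [ 0.22738746 -0.00502786  0.03971489]
sheet [ 0.20896162 -0.02145996  0.03978042]
```

Request:
{"api": "send_rows", "payload": {"increments": [0, 0, 0.085, 2.5, 2.55, -0.2, 0, 0, 0, 0.085, 2.5, 2.55, -0.2, 0, 0, 0, 0.085, 2.5, 2.55, -0.2, 0, 0, 0, 0.085, 2.5, 2.55, -0.2, 0, 0, 0, 0.085, 2.5, 2.55, -0.2, 0, 0, 0, 0.085, 2.5, 2.55, -0.2, 0, 0, 0, 0.085, 2.5, 2.55, -0.2, 0, 0, 0, 0.085, 2.5, 2.55, -0.2, 0, 0, 0, 0.085, 2.5, 2.55, -0.2, 0, 0, 0, 0.085, 2.5, 2.55, -0.2, 0, 0, 0, 0, 0, 0, 0, 0, 0, 0, 0, 0, 0, 0, 0, 0, 0, 0, 0, 0, 0, 0]}}

```text
time: 1.18
position: [0.4386, -0.3408, 0.2103]
tool_rot: [0.837, 0.547, -0.0, -0.0]
ft_force: [0.2, -1.0, -0.5]
grip_width: 0.0079
grip_force: 0.0
```

```bash
python3 - <<'E'
from h import *
c=robot.camera("wrist"); save(c,"w1.png"); W=world(c); np.savez("w1.npz",W=W,R=c["R"],t=c["t"],K=[c["fx"],c["fy"],c["cx"],c["cy"]]); print((-np.array(c["R"]).T@c["t"]).round(3)); o=robot.get_obs(); print(o["position"],o["tool_rot"],o["grip_width"],o["ft_force"])
E
```

```text
[ 0.47  -0.269  0.364]
[ 0.43828097 -0.34135818  0.21038274] [ 8.37602217e-01  5.46280563e-01 -2.58522785e-04 -7.61847366e-05] 0.0055002058835842286 [-0.34258513  0.57961518  0.41064916]
```

View pics/w1.png

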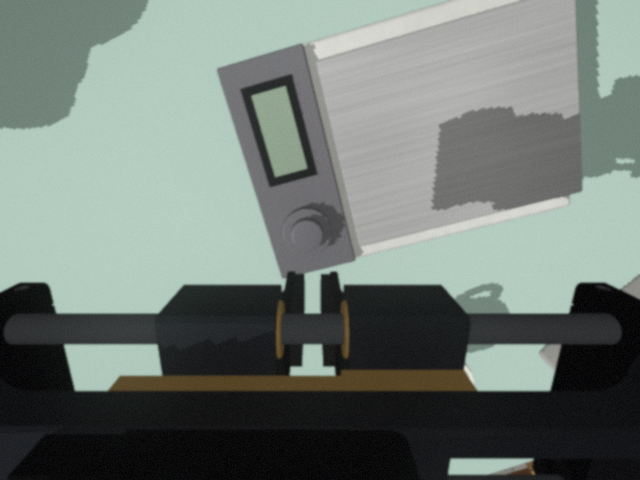

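The key's top face is centred at about (307, 233), the fingers are nearly shut, and the pan corners are visible.

```bash
python3 - <<'E'
from h import *
f=np.load("w1.npz");W=f["W"]
for u,v in((307,233),(303,228),(312,238),(300,240),(310,210),(260,200),(270,90),(270,240),(340,245),(450,80)): print((u,v),W[v,u].round(4))
k=np.zeros((480,640),bool);k[200:262,275:345]=1
z=W[...,2]; print(np.histogram(z[k],bins=np.arange(.045,.095,.003)))
k&=(z>.074)&(z<.1); Q=W[k]; print(len(Q),cv2.minEnclosingCircle((Q[:,:2]*1000).astype(np.float32)),Q.mean(0), np.median(Q,0))
A=np.c_[Q[:,:2]-Q[:,:2].mean(0),np.ones(len(Q))];print(np.linalg.lstsq(A,Q[:,2],rcond=None)[0])
E
```

```text
(307, 233) [ 0.4333 -0.3403  0.0827]
(303, 228) [ 0.4318 -0.335   0.0817]
(312, 238) [ 0.4355 -0.3463  0.0823]
(300, 240) [ 0.4249 -0.3439  0.0819]
(310, 210) [ 0.4431 -0.3245  0.0723]
(260, 200) [ 0.4035 -0.2998  0.0597]
(270, 90) [ 0.4527 -0.2195  0.0616]
(270, 240) [ 0.395  -0.3384  0.059 ]
(340, 245) [ 0.4545 -0.3695  0.0603]
(450, 80) [ 0.5877 -0.2725  0.0743]
(array([   0,   21,    2,    1, 1018, 1348,   25,   29,  494,  516,   24,
        104,  733,    1,    0,    0]), array([0.045, 0.048, 0.051, 0.054, 0.057, 0.06 , 0.063, 0.066, 0.069,
       0.072, 0.075, 0.078, 0.081, 0.084, 0.087, 0.09 , 0.093]))
870 ((432.1983337402344, -344.1131896972656), 17.59963035583496) [ 0.43276713 -0.34137786  0.08165816] [ 0.43276537 -0.34127086  0.08194664]
[-0.02741987 -0.04293603  0.08165816]
```

Request:
{"api": "send_rows", "payload": {"increments": [0, 0, 0, -0.3, 0, -3, 0, 0, 0, 0, -0.25, 0, -3, 0, 0, 0, 0, 0, 0, -3, 0, 0, 0, 0, 0, 0, -2.5, 0, 0, 0, 0, 0, 0, -0.4, 0, 0, 0, 0, 0, 0, -0.2, 0, 0, 0, 0, 0, 0, -0.2, 0, 0, 0, 0, 0, 0, -0.2, 0, 0, 0, 0, 0, 0, 0, 0]}}

```text
time: 1.98
position: [0.4333, -0.3417, 0.0869]
tool_rot: [0.837, 0.547, -0.0, 0.001]
ft_force: [-2.1, 0.6, 4.0]
grip_width: 0.0004
grip_force: 2.0
```

Request:
{"api": "send_rows", "payload": {"increments": [0, 0, 0, 0, 0, -0.1, 0, 0, 0, 0, 0, 0, -0.1, 0, 0, 0, 0, 0, 0, -0.1, 0, 0, 0, 0, 0, 0, 0, 0, 0, 0, 0, 0, 0, 0, 0]}}

```text
time: 2.4
position: [0.4337, -0.3417, 0.0852]
tool_rot: [0.837, 0.547, -0.0, 0.002]
ft_force: [-5.3, 0.5, 16.7]
grip_width: 0.0004
grip_force: 8.2
```

Request:
{"api": "send_rows", "payload": {"increments": [0, 0, 0, 0, 0, 2, 0, 0, 0, 0, 0, 0, 4, 0, 0, 0, 0, 0, 0, 4, 0, 0, 0, 0, 0, 0, 4, 0.3, 0, 0, 0, 0.4, 3, 2.5, 0.5, 0, 0, 0, 0.5, 3.8, 1, 0.5, 0, 0, 0, 0.5, 3.8, 0, 0.5, 0, 0, 0, 0.5, 3.8, 0, 0.5, 0, 0, 0, 0.5, 3.8, 0, 0.5, 0, 0, 0, 0.5, 3.8, 0, 0.5, 0, 0, 0, 0.5, 3.8, 0, 0.5, 0, 0, 0, 0.5, 3.8, 0, 0.5, 0, 0, 0, 0.5, 3.8, 0, 0.5, 0, 0, 0, 0.5, 3.8, 0, 0.5, 0, 0, 0, 0.5, 3.8, 0, 0.5, 0, 0, 0, 0.5, 3.8, 0, 0.5, 0, 0, 0, 0.5, 3.8, 0, 0.5, 0, 0, 0, 0.5, 3.8, 0, 0.5, 0, 0, 0, 0.5, 3.8, 0, 0.5, 0, 0, 0, 0.5, 3.8, 0, 0.5]}}

```text
time: 4.07
position: [0.5126, 0.2621, 0.258]
tool_rot: [0.837, 0.547, 0.001, -0.0]
ft_force: [0.7, -0.6, 0.8]
grip_width: 0.0437
grip_force: 0.0
```

Request:
{"api": "send_rows", "payload": {"increments": [0, 0, 0, 0, 1, 0, 0.5, 0, 0, 0, 0, 0, 0, 0.5, 0, 0, 0, 0, 0, 0, 0.5]}}

```text
time: 4.32
position: [0.5119, 0.2695, 0.2574]
tool_rot: [0.837, 0.547, -0.0, 0.0]
ft_force: [0.3, -0.5, -0.2]
grip_width: 0.0437
grip_force: 0.0
```

```bash
python3 - <<'E'
from h import *
c=robot.camera("wrist"); save(c,"w2.png"); W=world(c); np.savez("w2.npz",W=W); o=robot.get_obs(); print(o["position"],o["tool_rot"],o["grip_width"],o["ft_force"])
z=W[...,2]
d=np.array([.917,-.399]);n=np.array([.399,.917]);c0=np.array([.5345,.345]); s=(W[...,:2]-c0)@d; t=(W[...,:2]-c0)@n
k=(abs(s)<.02)&(abs(t)<.044)
pl=.019+.226*s   # rough sheet height
b=k&(z>.043)&(z<.07)
Q=W[b];print(len(Q),Q.mean(0))
print(cv2.minAreaRect((Q[:,:2]*1000).astype(np.float32)))
# rim of the low wall and side walls, sheet plane
m=(s>-.06)&(s<-.02)&(abs(t)<.035); Q=W[m]; mm=Q[:,2]<np.median(Q[:,2])+.004
print("sheet",np.linalg.lstsq(np.c_[s[m],t[m],np.ones(m.sum())][mm],Q[mm,2],rcond=None)[0])
for a in np.arange(-.09,.1,.006):
    k=(s>=a)&(s<a+.006)&(abs(t)<.035)
    if k.sum(): print(round(a,3),k.sum(),np.percentile(z[k],[3,50,97]).round(4))
E
```

```text
[0.51195489 0.26856638 0.25740278] [ 8.37286281e-01  5.46764649e-01 -2.76335646e-04  1.59638154e-04] 0.04384070252584226 [-0.55343318 -0.08704593 -0.04835512]
1396 [0.53661817 0.34611054 0.05231986]
((536.0324096679688, 344.3742370605469), (87.91452026367188, 16.66897964477539), 66.43265533447266)
sheet [ 0.2295787  -0.00058241  0.01867465]
-0.09 311 [-0.0024 -0.0009  0.0007]
-0.084 221 [-0.0025 -0.0007  0.0006]
-0.078 149 [0.0214 0.0227 0.0242]
-0.072 343 [0.0221 0.0238 0.0254]
-0.066 527 [0.0039 0.0136 0.0242]
-0.06 307 [0.0035 0.0057 0.0075]
-0.054 312 [0.0052 0.007  0.0086]
-0.048 313 [0.0066 0.0083 0.01  ]
-0.042 320 [0.0082 0.0097 0.0115]
-0.036 320 [0.0096 0.0112 0.013 ]
-0.03 325 [0.0111 0.0128 0.0144]
-0.024 324 [0.0122 0.0141 0.016 ]
-0.018 337 [0.0142 0.0157 0.0171]
-0.012 258 [0.0152 0.0169 0.0522]
-0.006 422 [0.0506 0.0522 0.0538]
0.0 424 [0.0521 0.0536 0.0551]
0.006 347 [0.0368 0.0464 0.0553]
0.012 391 [0.0219 0.024  0.0338]
0.018 325 [0.023  0.0245 0.0262]
0.024 367 [0.024  0.0257 0.0275]
0.03 368 [0.0256 0.0273 0.0292]
0.036 364 [0.0266 0.0284 0.0305]
0.042 377 [0.0284 0.0302 0.032 ]
0.048 375 [0.0298 0.0315 0.0333]
0.054 383 [0.0313 0.0332 0.0349]
0.06 379 [0.0327 0.0343 0.0364]
0.066 396 [0.0341 0.0361 0.0381]
0.072 676 [0.0358 0.0581 0.0603]
0.078 240 [0.0499 0.0596 0.0613]
0.084 39 [0.0306 0.0393 0.0462]
0.09 400 [0.0153 0.0174 0.0519]
0.096 768 [0.017  0.0506 0.0534]
```

View pics/w2.png

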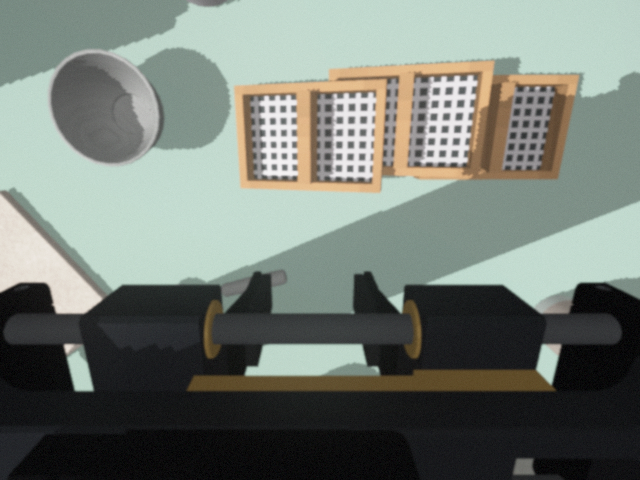

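The bar is at about column 304, rows 90–187, which fits the geometry. Either side of it is clear, and the bowl is well away. Next I tilt to match the screen's lean and approach along its normal.

Request:
{"api": "send_rows", "payload": {"increments": [-0.046, -0.1055, 0, 0.15, 2.1, -3.15, 0.5, -0.046, -0.1055, 0, 0.15, 2.1, -3.15, 0.5, 0, 0, 0, 0.15, 2.1, -3.15, 0.5, 0, 0, 0, 0.15, 2.1, -3.15, 0.5, 0, 0, 0, 0.42, -0.18, -1.95, 0.5, 0, 0, 0, 0.42, -0.18, -1.95, 0.5, 0, 0, 0, 0.42, -0.18, -1.95, 0.5, 0, 0, 0, 0, 0, 0, 0.5, 0, 0, 0, 0, 0, 0, 0.5]}}

```text
time: 5.12
position: [0.5308, 0.3456, 0.0723]
tool_rot: [0.833, 0.542, 0.062, 0.096]
ft_force: [-1.2, -0.0, -0.5]
grip_width: 0.0434
grip_force: 0.0
```

```bash
python3 - <<'E'
from h import *
from scipy.spatial.transform import Rotation as R
c=robot.camera("wrist"); save(c,"w3.png"); o=robot.get_obs(); print(o["position"],R.from_quat(o["tool_rot"]).as_matrix().round(4),o["grip_width"],o["ft_force"])
tgt=np.array([.5387,.3432,.0337]); print("to go cm",(tgt-o["position"])*100)
W=world(c); z=W[...,2]
d=np.array([.917,-.399]);n=np.array([.399,.917]);c0=np.array([.5345,.345]); s=(W[...,:2]-c0)@d; t=(W[...,:2]-c0)@n
for lo in(-.04,-.02,0,.02):
    k=(abs(s)<.02)&(t>lo)&(t<lo+.02)&(z>.045)&(z<.062)
    if k.sum()>20: print(lo,k.sum(),"s",np.percentile(s[k],[2,50,98]).round(4),"z",np.median(z[k]).round(4))
E
```

```text
[0.53146599 0.34647848 0.07360878] [[ 4.041e-01  8.905e-01  2.090e-01]
 [ 9.147e-01 -3.936e-01 -9.170e-02]
 [ 6.000e-04  2.282e-01 -9.736e-01]] 0.043386449776355404 [-0.69871521 -0.07693685 -0.3122327 ]
to go cm [ 0.72340092 -0.32784767 -3.99087801]
-0.02 788 s [-0.0065  0.0001  0.0068] z 0.053
0 847 s [-0.0064  0.0002  0.0067] z 0.053
0.02 921 s [-0.0065  0.0001  0.0066] z 0.053
```

View pics/w3.png

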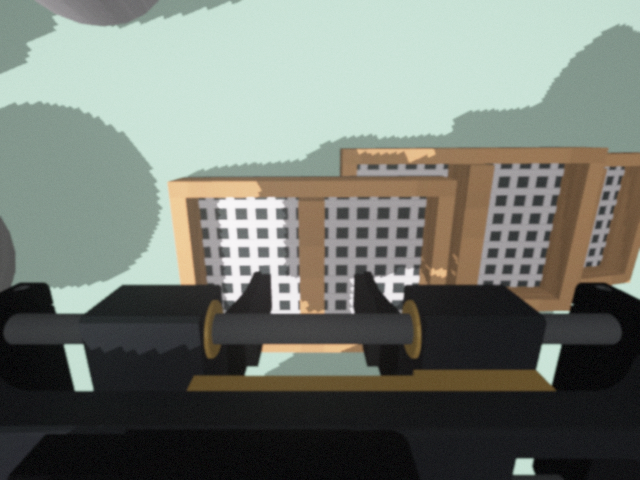

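The fingers straddle the bar, which is at about column 312, centred and parallel. Now I descend and close.

Request:
{"api": "send_rows", "payload": {"increments": [0, 0, 0, 0.25, -0.11, -1.4, 0.5, 0, 0, 0, 0.25, -0.11, -1.4, 0.5, 0, 0, 0, 0.22, -0.1, -1.15, 0.5, 0, 0, 0, 0, 0, 0, 0.5, 0, 0, 0, 0, 0, 0, 0.35, 0, 0, 0, 0, 0, 0, 0.25, 0, 0, 0, 0, 0, 0, 0.18, 0, 0, 0, 0, 0, 0, 0.1, 0, 0, 0, 0, 0, 0, 0, 0, 0, 0, 0, 0, 0, 0, 0, 0, 0, 0, 0, 0, 0], "newtons": 20}}

```text
time: 6.08
position: [0.5385, 0.3449, 0.0342]
tool_rot: [0.832, 0.543, 0.064, 0.096]
ft_force: [-0.2, -0.2, 2.3]
grip_width: 0.0139
grip_force: 20.0
```

Request:
{"api": "send_rows", "payload": {"increments": [0, 0, 0, 0, 0, 0.5, 0, 0, 0, 0, 0, 0, 1, 0, 0, 0, 0, 0, 0, 1.5, 0, 0, 0, 0, 0, 0, 2, 0, 0, 0, 0, 0, 0, 2, 0, 0, 0, 0, 0, 0, 2, 0, 0, 0, 0, 0, 0, 2, 0, 0, 0, 0, 0, 0, 2, 0, 0.0307, 0.0703, 0, 0, 0, 2, 0, 0.0307, 0.0703, 0, 0, 0, 2, 0, 0.0307, 0.0703, 0, 0, 0, 1, 0, 0, 0, 0, 0, 0, 0, 0, 0, 0, 0, 0, 0, 0, 0], "newtons": 30}}

```text
time: 7.17
position: [0.5388, 0.3439, 0.2141]
tool_rot: [0.838, 0.546, 0.001, 0.001]
ft_force: [-1.2, -0.8, -3.1]
grip_width: 0.0139
grip_force: 30.0
```

```bash
python3 - <<'E'
from h import *
from scipy.spatial.transform import Rotation as R
c=robot.camera("wrist"); save(c,"w4.png"); o=robot.get_obs(); print(o["position"],R.from_quat(o["tool_rot"]).as_matrix().round(4),o["grip_width"],o["ft_force"],o["moment"])
W=world(c);z=W[...,2];p=o["position"]
d=np.array([.917,-.399]);n=np.array([.399,.917]);s=(W[...,:2]-p[:2])@d; t=(W[...,:2]-p[:2])@n
for a,b in((-.06,-.02),(.02,.06)):
    k=(s>a)&(s<b)&(t>0)&(t<.043)&(z>p[2]-.04); print(k.sum(),np.median(z[k])-p[2],np.polyfit(s[k],z[k],1) if k.sum()>9 else 0)
k=(abs(s)<.09)&(abs(t)<.08)&(z>p[2]-.03)&(z<p[2]+.03); print(s[k].min(),s[k].max(),t[k].max())
E
```

```text
[0.53704037 0.34392693 0.21278593] [[ 4.028e-01  9.153e-01 -9.000e-04]
 [ 9.153e-01 -4.028e-01 -1.400e-03]
 [-1.600e-03 -2.000e-04 -1.000e+00]] 0.013542042575686896 [-7.09464622e-01  1.17191115e-03 -1.95751296e+00] [-0.03530672 -0.06886012  0.00551373]
32667 0.09656422235115616 [0.31990172 0.30445751]
30071 0.0896235618811779 [-0.20028191  0.29644759]
-0.07932651856049791 0.08211608121262615 0.05464426806737189
```

View pics/w4.png

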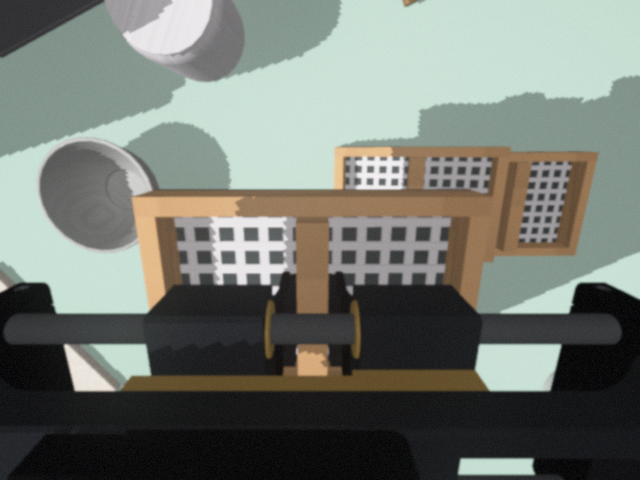

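The screen hangs level, gripped at its bar (column 312), and the other two look undisturbed. I carry it to the pan next.

Request:
{"api": "send_rows", "payload": {"increments": [0, 0, 0.013, 0.215, -1.5, 0, 0, 0, 0, 0.013, 0.215, -2.5, 0, 0, 0, 0, 0.013, 0.215, -3.5, 0, 0, 0, 0, 0.013, 0.215, -3.5, 0, 0, 0, 0, 0.013, 0.215, -3.5, 0, 0, 0, 0, 0.013, 0.215, -3.5, 0, 0, 0, 0, 0.013, 0.215, -3.5, 0, 0, 0, 0, 0.013, 0.215, -3.5, 0, 0, 0, 0, 0.013, 0.215, -3.5, 0, 0, 0, 0, 0.013, 0.215, -3.5, 0, 0, 0, 0, 0.013, 0.215, -3.5, 0, 0, 0, 0, 0.013, 0.215, -3.5, 0, 0, 0, 0, 0.013, 0.215, -3.5, 0, 0, 0, 0, 0.013, 0.215, -3.5, 0, 0, 0, 0, 0.013, 0.215, -3.5, 0, 0, 0, 0, 0.013, 0.215, -3.5, 0, 0, 0, 0, 0.013, 0.215, -3.5, 0, 0, 0, 0, 0.013, 0.215, -3.5, 0, 0, 0, 0, 0.013, 0.215, -3, 0, 0, 0, 0, 0.01, 0.215, -1.5, 0, 0]}}

```text
time: 8.88
position: [0.5799, -0.3029, 0.2115]
tool_rot: [0.761, 0.649, -0.001, -0.0]
ft_force: [0.7, 0.2, -2.5]
grip_width: 0.0137
grip_force: 30.0
```

Request:
{"api": "send_rows", "payload": {"increments": [0, 0, 0, 0, -0.8, -2, 0, 0, 0, 0, 0, 0, -3, 0, 0, 0, 0, 0, 0, -2, 0, 0, 0, 0, 0, 0, 0, 0, 0, 0, 0, 0, 0, 0, 0]}}

```text
time: 9.3
position: [0.5793, -0.306, 0.1409]
tool_rot: [0.76, 0.65, -0.001, -0.003]
ft_force: [0.5, -0.5, -2.3]
grip_width: 0.0138
grip_force: 30.0
```

```bash
python3 - <<'E'
from h import *
from scipy.spatial.transform import Rotation as R
c=robot.camera("wrist"); save(c,"w5.png"); o=robot.get_obs(); M=R.from_quat(o["tool_rot"]).as_matrix(); p=o["position"]; print(p,M.round(4),o["ft_force"],"yaw",np.arctan2(M[1,1],M[0,1]))
W=world(c);z=W[...,2]
a=-.157;d=np.array([np.cos(a),np.sin(a)]);n=np.array([-d[1],d[0]]);s=(W[...,:2]-p[:2])@d; t=(W[...,:2]-p[:2])@n
k=(((s>-.06)&(s<-.02))|((s>.02)&(s<.06)))&(t>.022)&(t<.043)&(z>p[2]-.022)&(z<p[2]-.006); print("sheet",k.sum(),np.median(z[k])-p[2],np.polyfit(s[k],z[k]-p[2],1))
k=(abs(s)<.071)&(t>.046)&(t<.055)&(z>p[2]-.003)&(z<p[2]+.018);print("rim",k.sum(),np.polyfit(s[k],z[k]-p[2],1),np.polyfit(s[k],t[k],1))
k=(z>.068)&(z<.082); num,l,st,_=cv2.connectedComponentsWithStats(k.astype(np.uint8)); 
for T in (.062,.068,.074): 
    q=k&(abs(t-T)<.003); print(T,q.sum(),s[q].min() if q.any() else 0,s[q].max() if q.any() else 0)
for S in(-.09,.09,0.0,.05):
    q=k&(abs(s-S)<.004); print("S",S,q.sum(),t[q].max() if q.any() else 0)
W=np.load("w1.npz")["W"]; z=W[...,2]
k=(z>.069)&(z<.08)&(W[...,0]>.47); num,l,st,_=cv2.connectedComponentsWithStats(k.astype(np.uint8)); i=1+st[1:,4].argmax();Q=W[l==i];print(cv2.minAreaRect((Q[:,:2]*1000).astype(np.float32)),np.median(Q[:,2]))
E
```

```text
[ 0.580766   -0.3071193   0.14285745] [[ 1.552e-01  9.879e-01 -1.700e-03]
 [ 9.879e-01 -1.552e-01  1.000e-03]
 [ 7.000e-04 -1.800e-03 -1.000e+00]] [ 0.78496637  0.2277593  -1.65953427] yaw -0.1558253800436145
sheet 5181 -0.015387578291349957 [-0.00557215 -0.01538916]
rim 6726 [-0.00502918  0.00475697] [0.00086167 0.05074946]
0.062 2835 -0.098009887941331 0.10148260717782166
0.068 2961 -0.09826540372119377 0.10114285292420025
0.074 3086 -0.09806209581061237 0.10048822393566234
S -0.09 577 0.07675326385303353
S 0.09 583 0.07698359860607076
S 0.0 596 0.07687103292404718
S 0.05 575 0.0769308218585257
((582.0867309570312, -310.43487548828125), (160.56546020507812, 200.62033081054688), 81.16814422607422) 0.0740229709261926
```

View pics/w5.png

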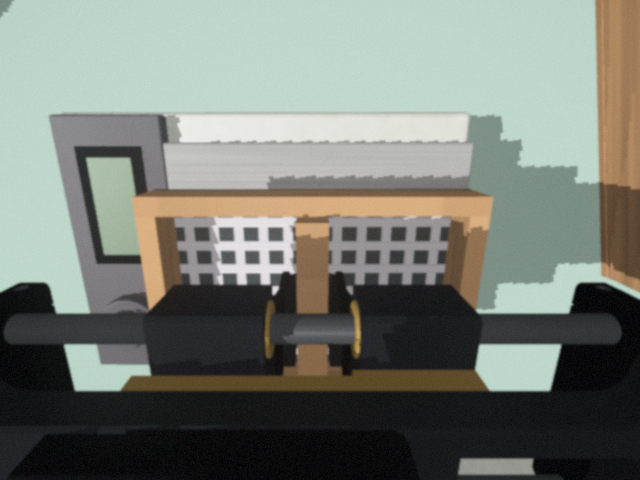

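The screen is above the pan, level and parallel. The pan's far edge is visible at rows 143–190 and the centring is within 3 mm. I lower it now.

Request:
{"api": "send_rows", "payload": {"increments": [0, 0, 0, 0.1, -0.3, -1.5, 0, 0, 0, 0, 0, 0, -1.5, 0, 0, 0, 0, 0, 0, -1, 0, 0, 0, 0, 0, 0, -0.4, 0, 0, 0, 0, 0, 0, -0.2, 0, 0, 0, 0, 0, 0, -0.1, 0, 0, 0, 0, 0, 0, -0.1, 0, 0, 0, 0, 0, 0, 0, 0, 0, 0, 0, 0, 0, 0, 0]}}

```text
time: 10.1
position: [0.5824, -0.3116, 0.0962]
tool_rot: [0.76, 0.649, 0.0, 0.001]
ft_force: [-0.0, 0.4, -2.2]
grip_width: 0.0134
grip_force: 30.0
```

Request:
{"api": "send_rows", "payload": {"increments": [0, 0, 0, 0, 0, -0.1, 0, 0, 0, 0, 0, 0, -0.1, 0, 0, 0, 0, 0, 0, -0.1, 0, 0, 0, 0, 0, 0, 0, 0, 0, 0, 0, 0, 0, 0, 0, 0, 0, 0, 0, 0, 0, 0]}}

```text
time: 10.6
position: [0.5821, -0.3114, 0.0925]
tool_rot: [0.76, 0.649, 0.0, -0.0]
ft_force: [-0.0, -0.1, -2.4]
grip_width: 0.0141
grip_force: 30.0
```

Request:
{"api": "send_rows", "payload": {"increments": [0, 0, 0, 0, 0, -0.1, 0, 0, 0, 0, 0, 0, -0.1, 0, 0, 0, 0, 0, 0, 0, 0, 0, 0, 0, 0, 0, 0, 0, 0, 0, 0, 0, 0, 0, 0]}}

```text
time: 11.02
position: [0.5822, -0.3115, 0.0906]
tool_rot: [0.76, 0.649, 0.0, 0.0]
ft_force: [0.3, 1.0, -2.0]
grip_width: 0.0136
grip_force: 30.0
```

Request:
{"api": "send_rows", "payload": {"increments": [0, 0, 0, 0, 0, -0.1, 0, 0, 0, 0, 0, 0, 0, 0, 0, 0, 0, 0, 0, 0, 0]}}

```text
time: 11.27
position: [0.5822, -0.3115, 0.0898]
tool_rot: [0.76, 0.649, 0.0, 0.0]
ft_force: [0.8, 1.1, 0.2]
grip_width: 0.014
grip_force: 30.0
```

Request:
{"api": "send_rows", "payload": {"increments": [0, 0, 0, 0, 0, -0.05, 0, 0, 0, 0, 0, 0, 0, 0, 0, 0, 0, 0, 0, 0, 0, 0, 0, 0, 0, 0, 0, 0], "newtons": 10}}

```text
time: 11.6
position: [0.5822, -0.3114, 0.0892]
tool_rot: [0.76, 0.65, 0.0, 0.0]
ft_force: [0.5, -0.2, 0.2]
grip_width: 0.0137
grip_force: 10.0
```

Request:
{"api": "send_rows", "payload": {"increments": [0, 0, 0, 0, 0, 0, 0.18, 0, 0, 0, 0, 0, 0, 0.2, 0, 0, 0, 0, 0, 0, 0.25, 0, 0, 0, 0, 0, 0, 0.35, 0, 0, 0, 0, 0, 0, 0.45, 0, 0, 0, 0, 0, 0, 0.45]}}

```text
time: 12.1
position: [0.5821, -0.3114, 0.089]
tool_rot: [0.76, 0.649, 0.0, -0.0]
ft_force: [0.3, 0.6, -0.1]
grip_width: 0.0339
grip_force: 0.0
```

Request:
{"api": "send_rows", "payload": {"increments": [0, 0, 0, 0, 0, 1, 0.45, 0, 0, 0, 0, 0, 2, 0.45, 0, 0, 0, 0, 0, 3, 0.45, 0, 0, 0, 0, 0, 4, 0.45, 0, 0, 0, 0, 0, 4, 0.45, 0, 0, 0, 0, -3, 1, 0.45, 0, 0, 0, 0, -3, 0, 0.45, 0, 0, 0, 0, 0, 0, 0.45, 0, 0, 0, 0, 0, 0, 0.45, 0, 0, 0, 0, 0, 0, 0.45]}}

```text
time: 12.93
position: [0.5816, -0.3708, 0.2389]
tool_rot: [0.761, 0.649, 0.0, -0.001]
ft_force: [0.5, -0.1, 0.6]
grip_width: 0.0391
grip_force: 0.0
```

```bash
python3 - <<'E'
from h import *
c=robot.camera("wrist"); save(c,"w6.png"); o=robot.get_obs(); print(o["position"],o["ft_force"])
W=world(c);z=W[...,2];p0=np.array([.5818,-.310])
a=-.1555;d=np.array([np.cos(a),np.sin(a)]);n=np.array([-d[1],d[0]]);s=(W[...,:2]-p0)@d; t=(W[...,:2]-p0)@n
k=(z>.088)&(z<.104)&(abs(s)<.11)&(abs(t)<.08);Q=W[k];print("rim",k.sum(),cv2.minAreaRect((Q[:,:2]*1000).astype(np.float32)),np.linalg.lstsq(np.c_[s[k],t[k],np.ones(k.sum())],Q[:,2],rcond=None)[0])
c=robot.camera("top");W=world(c);A=np.load("top0.npz")["W"]
k=(W[...,2]>.012);k[:140]=0;k[300:]=0;k[:,:140]=0;k[:,250:]=0
for w in(W,A):
    m=(w[...,2]>.015); m[:140]=0;m[215:]=0;m[:,:140]=0;m[:,250:]=0; m&=w[...,0]>.66; print(cv2.minAreaRect((w[m][:,:2]*1000).astype(np.float32)),w[m].mean(0))
E
```

```text
[ 0.58161228 -0.37029025  0.23865107] [-0.50988463  0.69143351 -0.91859801]
rim 6858 ((581.8056030273438, -312.8359375), (109.4428482055664, 160.7253875732422), 81.05772399902344) [0.00102735 0.00237426 0.09596364]
((722.4366455078125, 276.80059814453125), (118.11810302734375, 184.03973388671875), 66.0660629272461) [0.71452314 0.28525677 0.03405491]
((722.873046875, 277.2033386230469), (118.39217376708984, 184.37954711914062), 66.01231384277344) [0.71469342 0.28536641 0.03411695]
```

View pics/w6.png

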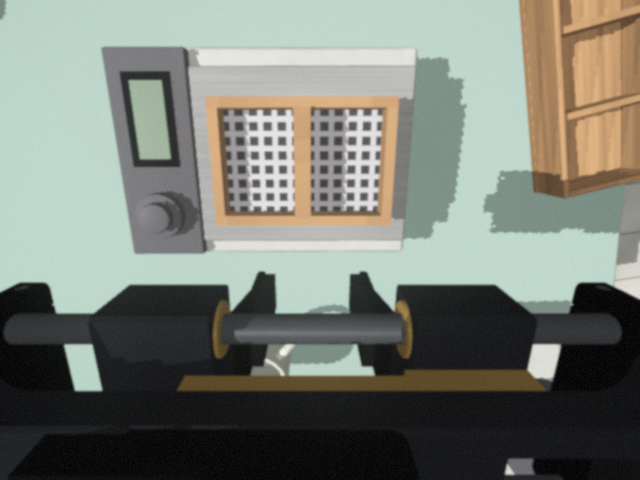

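The screen lies on the pan at about (207–397, 97–228), level, parallel, within about 3 mm of centre and clear of the gripper. The other two screens haven't moved.

```bash
python3 -c "
from rig import robot
print(robot.hand_in())"
```

```text
the job is handed in; nothing more can be done
None
```

Job handed in (no verdict was shown): I pressed the zero key with the pan empty, then lifted the top screen off and set it on the pan, level and within about 3 mm of centre; the two screens beneath did not measurably move.

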